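Ready the bench scale: cup on the platform, target dial up five clicks

TASK

Get the bench scale ready for a sample: stand the small aluminium cup upright inside the low ring on the scale's platform and let go of it. Then, on the round control with the bar-shaped cap (not the plain round knob), push the cap in just far enough to free it, without ramming it down onto its stop, turn it clockwise by exactly five clicks, never past the fifth, and let go. Leave the plain knob and everything else on the bench where it is.

Things in the scene. Friction and masses are not known exactly. Their poses are not given: they have to be found in the camera images.
- cup: Open aluminium cup, 56 mm across (58 mm at the rim), 60 mm tall, wall 3 mm, 120 g or so; the only open cup of this size, standing on the bench. Origin: centre of its underside, z up.
- scale: Bench scale, fixed: grey case 240 x 210 mm, with a steel platform 160 x 190 mm whose top is 70 mm above the bench. Origin on the bench under the case's centre; z up, -x is its display side.
- scale_seat (a point): Centre of the locating ring on the platform's top face, 70 mm above the bench. The ring is a dark steel lip 4 mm high, 74 mm inside and 86 mm outside; the cup stands inside it.
- dial_unit: Stepping control, fixed: round grey housing 92 mm across, 45 mm high, 16 white ticks on its rim, carrying the black bar-shaped cap. Origin on the bench on its vertical axis; z up, x runs along the bar when dial reads 0.
- dial_axis (a point): On the control's vertical axis at the housing's top face, 45 mm above the bench. The cap turns about this axis: a round flange 54 mm across and 5 mm thick, and on it an upright bar 46 mm long, 14 mm thick, 42 mm tall (grip across the 14 mm) with a white line on top towards its -x end.
- dial_push (a joint): How far the stem under the cap is pushed in against its spring, m, 0 at rest (the loose cap's slack is not part of it). About 5 N to start, then 3 N per mm. Below 3 mm (about 14 N) hidden teeth lock the dial; further in, it turns. Over 5.5 mm (about 21 N) is too hard and may harm it; the hard stop is at 7.5 mm. Let go, it rises and locks again at a click.
- cap_low (a point): Same axis, 9 mm above the housing's top: where the flange's underside sits once slack is taken up. The cap slides loosely on its shaft: at the start it stands 0 to 20 mm above this (not measured); a light push of 1 to 2 N slides it down and it stays. Bar top then 47 mm above this point.
- trim_unit: Housing of the plain round knob, fixed; origin on the bench on its axis. The two controls may stand either way round.
- dial (a joint): How far the dial has been turned, rad, positive clockwise seen from above, 0 at the start. It rests in 16 click positions a turn, 0.3927 rad (22.5 degrees) apart; between them it needs about 0.08 N m and it snaps to the nearest one. Five clicks are 1.963 rad, which most arms need two grips for. It has no end stop near the fifth click.
- trim (a joint): Turn of the plain round trim knob (48 mm across, on a like grey housing 92 mm across and 45 mm high, without ticks), rad. A bystander: leave it at 0.
- jar: glass jar with a steel lid, 56 mm across, 110 mm tall; a bystander. Origin on its underside or handle axis.
- tin: closed steel tin, 66 mm across, 60 mm tall; a bystander. Origin on its underside or handle axis.
- weight: brass calibration weight with a neck, 38 mm across, 54 mm tall; a bystander. Origin on its underside or handle axis.
- brush: hand brush lying down; a bystander. Origin on its underside or handle axis.
- scoop: spoon-like scoop lying down; a bystander. Origin on its underside or handle axis.
- driver: screwdriver lying down; a bystander. Origin on its underside or handle axis.
Things that resemble listed ones, but are neither listed nor needed, are in the scene too. Leave any blue or red look-alike of the dial_unit alone.

How it is judged:
By the outcome, as a careful person would: the job done as asked, in the order asked, and still so for the second after the job is handed in, with the robot touching nothing.
It also fails if it takes over 69 s, if anything falls off the work surface, if the arm or the gripper's body presses on something with over 40 N, if the wrist force passes 120 N, or if a joint passes its speed limit or range.

ROBOT

A 6-joint arm with a two-finger parallel gripper is mounted at the origin on the work surface. World frame = base frame: x ahead of the robot, y to its left, z up, the work surface at z = 0. Lengths are in mm, angles in rad, forces in N, time in s.
With the tool pointing down it reaches from about 300 to 875 mm from the base axis. Payload 4.2 kg.
Tool frame: the origin (TCP) lies on the centre line of the jaws, within the pads' length; the fingertips stand 11 mm ahead of it and the grasp point (between the pads) lies 8 mm behind it; z points along the fingers, x is the direction in which the jaws open and shut, and the axes are right-handed (so a half turn about z gives the same grasp; the last joint's range is limited). The gripper opens to 85 mm and grips with 20 to 120 N. Pads are 22 mm wide; open, the fingers measure 114 mm over their backs; the gripper's body (76 mm by 85 mm) begins 54 mm behind the grasp point. The pads swing forward as they close: fully open they stand 13 mm farther back than shut.
Start: joints at [-1.178, 0.32, 1.565, -0, 1.257, -0.02], TCP at [230.68, -526.713, 242.338] pointing down, gripper open.
Joint ranges: [-3.11, 3.11], [-0.84, 2.01], [0.21, 2.61], [-1.34, 4.49], [0.05, 2.63], [-2.56, 2.56]. Speed limits (rad/s): [2.57, 2.57, 3.14, 3.14, 3.14, 3.14].

INTERFACE

Orientations are given as a unit quaternion [x, y, z, w].
In Python, from plant import r gives the robot as it stands. The module is installed in compiled form; this text tells all that it offers.
- The arm moves only by the tool drive_tool, never from a script. Its argument "plan" is a list of rows, each an object of numbers: "jaw": the opening in per cent of the stroke, from 0 (shut) to 100 (fully open); "dx", "dy", "dz": the shift along the tool's x, y, z in mm; "rx", "ry", "rz": the turn, a rotation vector about the tool's x, y, z in degrees. In form: [{"jaw": .., "dx": .., "dy": .., "dz": .., "rx": .., "ry": .., "rz": ..}, ...]. A call has 1 to 20 rows; each row shifts and turns the pose as measured when the row begins, along the tool's axes as they then stand; what a row does not reach is not made up. A row lasts 1/8 s, in which the tool goes at most 62.5 mm and 10.7 degrees, less where a joint would pass 70% of its speed; a pose out of reach is approached as far as the arm can. A call is refused whole if a number of a shift passes 62.5 or a number of a turn 10.7, either way. A call with a gripper value outside its range is refused whole. The fingers move at their own pace and stop on an object; "squeeze" is the grip in N (left out, the last holds). Time passes only in rows, so rows that do not move let the fingers close. It gives the time, the measured TCP pose, the force and the opening at its end, in the units of the state.
- r.observe(): the state, without advancing time (a new reading comes with each control period).
- r.capture(name): name is "scene" or "top" or "wrist"; returns a dict with "color" (480x640x3 uint8, red, green, blue), "camera_matrix" (3x3 intrinsics, pixels), "R" (3x3) and "t" (3): a world point X has camera coordinates R X + t. Camera axes: x right, y down, z forward; pixel columns grow to the right and rows downward; lengths in mm; the calibration is good to about 2 mm. A picture is of the moment at which its call begins. There is no depth.
- r.finish_job(): hands the job in, once; it reports no verdict.
Trained networks look in the newest picture that a camera, given by its name, has taken for a name from the list of things; names that differ only in an ending like _2 or _b are one class to them, and where a whole thing is asked for, a point or a joint stands for the part that bears it (a point fixed in the world has none). Each returns a list of dicts, best first, with "conf" (0 to 1); they miss things now and then, are a little off and sometimes report something else, mostly with a low value. They report only what shows in the picture. A call takes as long as a camera call. They do not tell look-alikes from the thing itself.
- r.find_in(camera, name): "box" ([left, top, width, height] in pixels, round what is visible of it).
- r.trace(camera, name): "pixels" (480x640 bool, what is visible of it) and "box" ([left, top, width, height] in pixels, round what is visible of it).
- r.mark_of(camera, name): "point" ([row, column] in pixels: a listed point, or the origin of a listed thing).
The state is a dict: "t": time; "joint_pos": joint angles; "dq": joint speeds; "joint_efforts": joint torques, N m; "ee_pos": TCP position; "ee_rot": TCP orientation; "wrist_force": force on the tool from outside, world axes, zero at the start; "ft_torque": the same for the moment, N m; "grip_width": opening from 0.0 (shut) to 1.0 (fully open).
Only numpy, scipy, OpenCV 4.12 (cv2) and the standard library are available. Lean on these libraries where they do the work, as an engineer would, in place of code of your own. Each camera call takes 0.05 s, during which the arm holds its last target. There are 200 camera calls.

## Working session

There is one attempt and no reset: what is moved stays moved. The work goes in short steps, Python scripts to look and compute and a tool call to move; the robot and the scene stay as the last step left them, time stands still between calls to the robot, and variables do not carry over. Pictures are saved under pics/ and viewed, about 8 in all and at most 12, crops included, and the job is handed in when it is done.

Besides the shell and the picture viewer there is one more tool, called after "Request:" as a command line: name --argument value ..., lists and objects as JSON in quotes. drive_tool: Moves the arm, as the interface text tells. Its arguments: {"type":"object","properties":{"plan":{"type":"array","items":{"type":"object","properties":{"jaw":{"type":"number"},"dx":{"type":"number"},"dy":{"type":"number"},"dz":{"type":"number"},"rx":{"type":"number"},"ry":{"type":"number"},"rz":{"type":"number"}}}},"squeeze":{"type":"number"}},"required":["plan"]}

```bash
mkdir -p pics; cat > h.py <<'E'
import numpy as np, cv2
from plant import r
def ray(c,px,z):
    # px=(row,col) -> world point on plane z
    K,R,t=[np.array(c[k],float) for k in("camera_matrix","R","t")]
    d=R.T@np.linalg.solve(K,[px[1],px[0],1.]); o=-R.T@t
    return (o+d*(z-o[2])/d[2]).round(1)
def proj(c,X):
    K,R,t=[np.array(c[k],float) for k in("camera_matrix","R","t")]
    p=K@(R@np.array(X,float)+t); return (p[:2]/p[2]).round(1)
def save(c,n): cv2.imwrite("pics/"+n,np.ascontiguousarray(c["color"][:,:,::-1]))
E
python3 - <<'E'
from h import *
print(r.observe())
cs={n:r.capture(n) for n in("scene","top")}
for n,c in cs.items():
    save(c,n+"0.png"); print(n,"cam at",(-np.array(c["R"]).T@np.array(c["t"])).round())
    for m,z in(("cup",0),("scale_seat",70),("dial_axis",45),("cap_low",54),("dial_unit",0),("trim_unit",0)):
        for q in r.mark_of(n,m)[:3]: print(n,m,round(q["conf"],2),np.round(q["point"]),ray(c,q["point"],z))
E
```

```text
{'t': 0.0, 'joint_pos': array([-1.17797885e+00,  3.20311876e-01,  1.56568166e+00, -1.95477686e-05,
        1.25739925e+00, -2.00196534e-02]), 'dq': array([-5.82841873e-04,  1.04680138e-03, -1.06451325e-03,  9.74815244e-04,
       -1.13767447e-03, -2.83249156e-05]), 'joint_efforts': array([ 2.79668289e-03, -4.15510011e+01, -2.34156615e+01,  5.41993450e-05,
        8.36911466e-03,  5.97942304e-06]), 'ee_pos': array([ 230.50534584, -526.27539248,  241.46974893]), 'ee_rot': array([ 8.37022734e-01, -5.47167371e-01, -7.48604127e-04, -4.99794075e-04]), 'wrist_force': array([ 0.15825349, -0.18149189, -0.20300531]), 'ft_torque': array([-0.01583096,  0.0047893 ,  0.03693221]), 'grip_width': 0.9993463915810573}
scene cam at [1164. -354.  895.]
scene cup 0.85 [255. 271.] [452.3  11.5   0. ]
scene cup 0.24 [308. 110.] [ 387.6 -333.1    0. ]
scene scale_seat 0.63 [333. 216.] [ 612.2 -195.5   70. ]
scene dial_axis 0.97 [274. 351.] [624.4 101.3  45. ]
scene dial_axis 0.87 [171. 436.] [479.9 474.1  45. ]
scene dial_axis 0.63 [212. 486.] [654.9 466.4  45. ]
scene cap_low 0.76 [274. 354.] [633.6 102.9 
[... 304 characters left out ...]
0.6 306.8  -0. ]
scene trim_unit 0.67 [288. 350.] [625.6  99.7   0. ]
top cam at [ 427.   77. 1134.]
top cup 0.83 [263. 342.] [442.   20.9   0. ]
top scale_seat 0.61 [188. 434.] [ 612.5 -198.5   70. ]
top dial_axis 0.84 [180. 164.] [657.4 453.   45. ]
top dial_axis 0.64 [252. 149.] [481.4 489.6  45. ]
top dial_axis 0.58 [187. 311.] [630.1  93.6  45. ]
top cap_low 0.94 [179. 163.] [656.8 451.1  54. ]
top cap_low 0.89 [186. 309.] [629.  98.  54.]
top cap_low 0.57 [251. 146.] [483.3 492.2  54. ]
top dial_unit 0.93 [251. 158.] [486.5 484.3   0. ]
top dial_unit 0.84 [183. 168.] [657.9 457.4   0. ]
top dial_unit 0.7 [262. 347.] [445.1   8.7   0. ]
top trim_unit 0.98 [215. 232.] [572.7 296.3   0. ]
```

```bash
ls pics
```

```text
scene0.png
top0.png
```

View pics/top0.png

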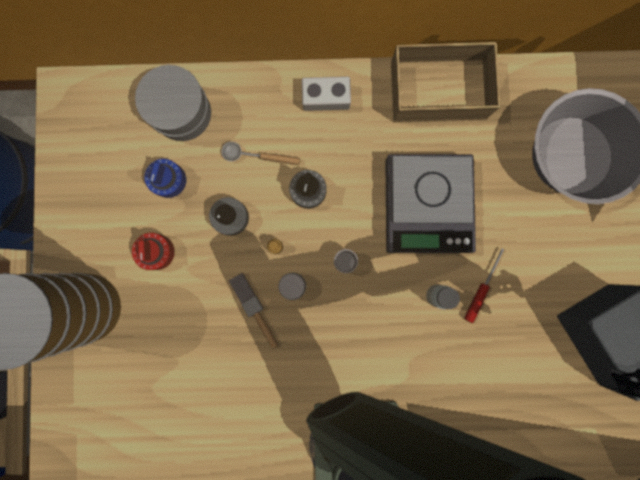

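View pics/scene0.png

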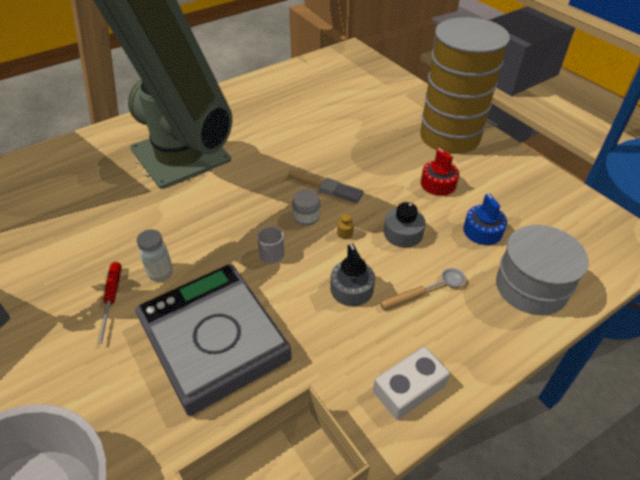

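Top view: the cup is at about (346,261). The tin is a closed look-alike at (291,286). The grey ticked dial is at (308,187), the plain trim knob at (229,215), and the blue and red look-alikes at (164,177) and (152,251). The ring is at (433,188). The candidates for the dial are grey with ticks, blue and red; only the grey one fits. For the cup, (346,261) looks open and the tin looks closed. I'll confirm both in a crop.

```bash
python3 - <<'E'
from h import *
cs={n:r.capture(n) for n in("scene","top")}
a=cs["top"]["color"][150:310,200:360]; b=cs["scene"]["color"][175:315,240:440]
A=cv2.resize(a,(400,400),interpolation=cv2.INTER_CUBIC); B=cv2.resize(b,(400,280),interpolation=cv2.INTER_CUBIC)
o=np.zeros((400,800,3),np.uint8); o[:,:400]=A; o[:280,400:]=B
cv2.imwrite("pics/crop1.png",o[:,:,::-1].copy())
c=cs["top"]
for n in("cup","dial_unit","dial","scale_seat","scale"):
    for q in r.trace("top",n)[:3]:
        m=q["pixels"]; ys,xs=np.nonzero(m); print(n,round(q["conf"],2),q["box"],ys.mean().round(1),xs.mean().round(1), m.sum())
for X in ([630,97,45],[630,97,54],[612.5,-197,70],[447,15,0],[447,15,60]): print(X,proj(cs["top"],X),proj(cs["scene"],X))
E
```

```text
cup 0.73 [336.1, 249.6, 22.6, 22.6] 260.5 345.9 432
dial_unit 0.88 [290.7, 171.5, 37.0, 35.8] 189.0 307.7 1096
dial_unit 0.64 [145.4, 158.9, 40.9, 36.1] 177.7 165.3 1353
dial_unit 0.64 [130.6, 228.3, 46.8, 43.5] 250.5 152.8 1380
dial 0.98 [296.8, 170.8, 24.3, 29.8] 184.5 307.6 442
dial 0.7 [136.5, 239.9, 20.0, 24.5] 250.2 147.7 424
dial 0.56 [150.2, 163.0, 19.9, 26.6] 174.5 160.1 357
scale_seat 0.9 [383.6, 156.2, 93.6, 98.0] 203.2 430.0 8842
scale_seat 0.36 [290.0, 168.4, 36.0, 41.8] 188.3 307.7 1156
scale 0.75 [386.3, 152.9, 89.4, 100.0] 203.2 430.2 8877
[630, 97, 45] [309.7 186.7] [350.7 276.6]
[630, 97, 54] [309.6 186. ] [350.9 273.7]
[612.5, -197, 70] [433.1 188.4] [215.8 333.3]
[447, 15, 0] [344.8 261.1] [271.1 253.3]
[447, 15, 60] [346.1 260.6] [269.3 234.7]
```

View pics/crop1.png

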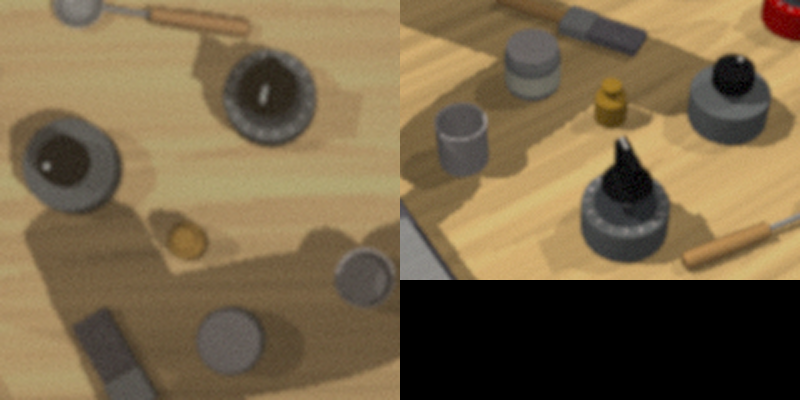

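The crop confirms both. The cup is the open one, at crop (463,140), which is (346,261) in the top view. The dial is the grey ticked housing with the bar cap at crop (625,215). I'm moving above the cup.

Request:
drive_tool --plan '[{"jaw": 100, "dx": -41, "dy": -41.5}, {"dx": -41, "dy": -41.5}, {"dx": -41, "dy": -41.5}, {"dx": -41, "dy": -41.5}, {"dx": -41, "dy": -41.5}, {"dx": -41, "dy": -41.5}, {"dx": -41, "dy": -41.5}, {"dx": -41, "dy": -41.5}, {"dx": -41, "dy": -41.5}, {"dx": -41, "dy": -41.5}, {}]' --squeeze 30

```text
validation failed for argument at $.pl...
```

```bash
cat >> h.py <<'E'
from scipy.spatial.transform import Rotation as Ro
def togo(X):
    s=r.observe(); R=Ro.from_quat(s["ee_rot"]).as_matrix()
    print("t",round(s["t"],2),"pos",s["ee_pos"].round(1),"yaw",np.degrees(np.arctan2(R[1,0],R[0,0])).round(2),"zaxis",R[:,2].round(3),"q",s["joint_pos"].round(2),"F",s["wrist_force"].round(1),"grip",round(s["grip_width"],3))
    if X is not None: print("tool shift to go",(R.T@(np.array(X)-s["ee_pos"])).round(1))
E
python3 - <<'E'
from h import *
c=r.capture("wrist"); save(c,"w1.png"); togo([447,15,32])
print("cam",(-np.array(c["R"]).T@np.array(c["t"])).round())
for m,z in(("cup",0),("dial_axis",45),("scale_seat",70)):
    for q in r.mark_of("wrist",m)[:2]: print(m,round(q["conf"],2),np.round(q["point"]),ray(c,q["point"],z))
for q in r.trace("wrist","cup")[:2]: print(q["box"],q["conf"])
print(proj(c,[447,15,60]),proj(c,[447,15,0]))
E
```

```text
t 1.1 pos [ 230.7 -526.7  242.3] yaw -66.35 zaxis [-0. -0. -1.] q [-1.18  0.32  1.56 -0.    1.26 -0.02] F [-0.9 -0.7 -0.6] grip 0.999
tool shift to go [-409.4 -415.5  210.3]
cam [ 296. -498.  373.]
[-470.5 -563.8] [-296.6 -411.5]
```

The plan was refused; each row probably needs all seven keys.

Request:
drive_tool --plan '[{"jaw": 100, "dx": -41, "dy": -41.5, "dz": 0, "rx": 0, "ry": 0, "rz": 0}, {"jaw": 100, "dx": -41, "dy": -41.5, "dz": 0, "rx": 0, "ry": 0, "rz": 0}, {"jaw": 100, "dx": -41, "dy": -41.5, "dz": 0, "rx": 0, "ry": 0, "rz": 0}, {"jaw": 100, "dx": -41, "dy": -41.5, "dz": 0, "rx": 0, "ry": 0, "rz": 0}, {"jaw": 100, "dx": -41, "dy": -41.5, "dz": 0, "rx": 0, "ry": 0, "rz": 0}, {"jaw": 100, "dx": -41, "dy": -41.5, "dz": 0, "rx": 0, "ry": 0, "rz": 0}, {"jaw": 100, "dx": -41, "dy": -41.5, "dz": 0, "rx": 0, "ry": 0, "rz": 0}, {"jaw": 100, "dx": -41, "dy": -41.5, "dz": 0, "rx": 0, "ry": 0, "rz": 0}, {"jaw": 100, "dx": -41, "dy": -41.5, "dz": 0, "rx": 0, "ry": 0, "rz": 0}, {"jaw": 100, "dx": -41, "dy": -41.5, "dz": 0, "rx": 0, "ry": 0, "rz": 0}, {"jaw": 100, "dx": 0, "dy": 0, "dz": 0, "rx": 0, "ry": 0, "rz": 0}]' --squeeze 30

```text
t: 2.68
ee_pos: [455.2, 30.0, 243.4]
ee_rot: [0.836, -0.548, 0.005, -0.001]
wrist_force: [-0.3, 0.2, -0.1]
grip_width: 0.999
```

```bash

python3 - <<'E'
from h import *
c=r.capture("wrist"); save(c,"w1.png"); togo([447,15,32])
print("cam",(-np.array(c["R"]).T@np.array(c["t"])).round())
for m,z in(("cup",0),("dial_axis",45),("scale_seat",70)):
    for q in r.mark_of("wrist",m)[:2]: print(m,round(q["conf"],2),np.round(q["point"]),ray(c,q["point"],z))
for q in r.trace("wrist","cup")[:2]: print(q["box"],q["conf"])
print(proj(c,[447,15,60]),proj(c,[447,15,0]))
E
```

```text
t 2.73 pos [454.5  28.3 243.3] yaw -66.63 zaxis [ 0.009 -0.004 -1.   ] q [ 0.04  0.13  1.82 -0.01  1.18  1.2 ] F [-0.5 -0.4 -0.3] grip 1.003
tool shift to go [  7.6  13.7 211.3]
cam [520.  59. 374.]
cup 0.59 [221. 327.] [447.2  17.5   0. ]
cup 0.57 [219. 182.] [393.2 146.7   0. ]
[295.5, 192.8, 70.3, 77.3] 0.62
[267.8, 2.7, 110.8, 44.0] 0.48
[331.8 238.2] [329.7 222.2]
```

View pics/w1.png

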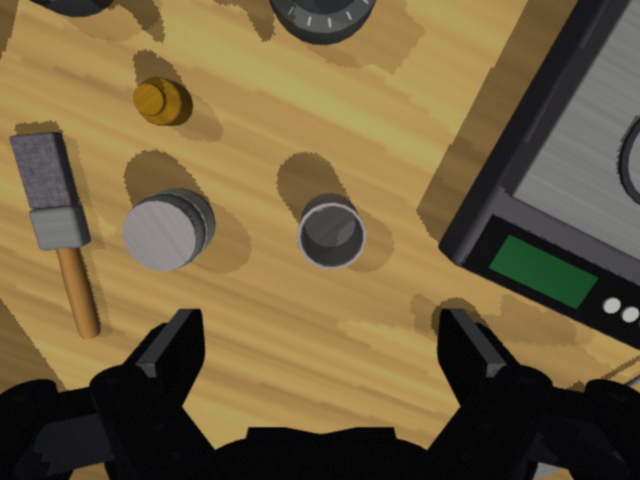

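The wrist view shows the cup open, with its rim centred at (332,235), matching the estimate (predicted 332,238). The tin is closed at (168,230). I'm descending around the cup.

Request:
drive_tool --plan '[{"jaw": 100, "dx": 7.6, "dy": 12.5, "dz": 40, "rx": 0, "ry": 0, "rz": 0}, {"jaw": 100, "dx": 0, "dy": 0, "dz": 50, "rx": 0, "ry": 0, "rz": 0}, {"jaw": 100, "dx": 0, "dy": 0, "dz": 30, "rx": 0, "ry": 0, "rz": 0}, {"jaw": 100, "dx": 0, "dy": 0, "dz": 0, "rx": 0, "ry": 0, "rz": 0}]'

```text
t: 3.42
ee_pos: [446.3, 7.0, 122.3]
ee_rot: [0.831, -0.556, 0.007, -0.002]
wrist_force: [-0.4, 0.1, 0.2]
grip_width: 1.0
```

```bash

python3 - <<'E'
from h import *
togo([446.5,15.5,32])
E
```

```text
t 3.42 pos [446.3   7.  122.3] yaw -67.57 zaxis [ 0.014 -0.005 -1.   ] q [-0.01  0.23  2.03 -0.01  0.86  1.18] F [-0.4  0.1  0.2] grip 1.0
tool shift to go [-8.7 -2.4 90.3]
```

Request:
drive_tool --plan '[{"jaw": 100, "dx": -8.7, "dy": -2.4, "dz": 10, "rx": -0.6, "ry": -0.6, "rz": 0}, {"jaw": 100, "dx": 0, "dy": 0, "dz": 0, "rx": 0, "ry": 0, "rz": 0}]'

```text
t: 3.68
ee_pos: [446.7, 15.4, 113.8]
ee_rot: [0.83, -0.557, 0.001, -0.001]
wrist_force: [-0.3, -0.6, 0.2]
grip_width: 0.997
```

```bash
cat >> h.py <<'E'
def fix(yaw=None):
    R=Ro.from_quat(r.observe()["ee_rot"]).as_matrix()
    if yaw is None: yaw=np.degrees(np.arctan2(R[1,0],R[0,0]))
    T=(Ro.from_euler("z",yaw,degrees=True)*Ro.from_euler("x",180,degrees=True)).as_matrix()
    print("tool turn to go deg",np.degrees(Ro.from_matrix(R.T@T).as_rotvec()).round(2))
E
python3 - <<'E'
from h import *
togo([446.5,15.5,32]);fix()
E
```

```text
t 3.67 pos [446.7  15.4 113.8] yaw -67.72 zaxis [ 0.004  0.001 -1.   ] q [0.01 0.25 2.03 0.   0.85 1.19] F [-0.3 -0.6  0.2] grip 0.997
tool shift to go [-0.2  0.5 81.8]
tool turn to go deg [-0.22 -0.04  0.  ]
```

Request:
drive_tool --plan '[{"jaw": 100, "dx": 0, "dy": 0, "dz": 40, "rx": 0, "ry": 0, "rz": 0}, {"jaw": 100, "dx": 0, "dy": 0, "dz": 0, "rx": 0, "ry": 0, "rz": 0}, {"jaw": 100, "dx": 0, "dy": 0, "dz": 40, "rx": 0, "ry": 0, "rz": 0}, {"jaw": 100, "dx": 0, "dy": 0, "dz": 0, "rx": 0, "ry": 0, "rz": 0}, {"jaw": 40, "dx": 0, "dy": 0, "dz": 0, "rx": 0, "ry": 0, "rz": 0}, {"jaw": 40, "dx": 0, "dy": 0, "dz": 0, "rx": 0, "ry": 0, "rz": 0}, {"jaw": 40, "dx": 0, "dy": 0, "dz": 0, "rx": 0, "ry": 0, "rz": 0}, {"jaw": 40, "dx": 0, "dy": 0, "dz": 0, "rx": 0, "ry": 0, "rz": 0}]' --squeeze 30

```text
t: 4.68
ee_pos: [457.0, 16.0, 43.9]
ee_rot: [0.831, -0.557, 0.011, -0.008]
wrist_force: [-0.6, -0.0, -1.5]
grip_width: 0.66
```

```bash

python3 - <<'E'
from h import *
togo(None);fix()
E
```

```text
t 4.67 pos [457.   16.   43.9] yaw -67.66 zaxis [ 0.028  0.001 -1.   ] q [0.01 0.36 2.11 0.   0.64 1.19] F [-0.6 -0.  -1.5] grip 0.66
tool turn to go deg [-1.49 -0.54  0.01]
```

The grip holds, but the tool drifted 10 mm in x and tilted. I'll open, correct the pose and regrasp.

Request:
drive_tool --plan '[{"jaw": 100, "dx": 0, "dy": 0, "dz": 0, "rx": 0, "ry": 0, "rz": 0}, {"jaw": 100, "dx": 0, "dy": 0, "dz": 0, "rx": 0, "ry": 0, "rz": 0}, {"jaw": 100, "dx": 0, "dy": 0, "dz": 0, "rx": 0, "ry": 0, "rz": 0}, {"jaw": 100, "dx": 0, "dy": 9.5, "dz": 5, "rx": -1.5, "ry": -0.5, "rz": 0}, {"jaw": 100, "dx": 0, "dy": 0, "dz": 0, "rx": 0, "ry": 0, "rz": 0}]'

```text
t: 5.3
ee_pos: [447.6, 12.1, 38.4]
ee_rot: [0.831, -0.557, -0.001, 0.001]
wrist_force: [-0.1, 0.6, -0.1]
grip_width: 1.001
```

```bash

python3 - <<'E'
from h import *
c=r.capture("wrist"); save(c,"w2.png")
togo([446.5,15.5,32]);fix()
print(proj(c,[446.5,15.5,60]))
E
```

```text
t 5.35 pos [448.1  12.2  38.6] yaw -67.65 zaxis [-0.001 -0.001 -1.   ] q [ 0.    0.37  2.12 -0.    0.66  1.18] F [ 0.4 -0.   0. ] grip 0.998
tool shift to go [-3.7  0.2  6.6]
tool turn to go deg [ 0.06 -0.03 -0.  ]
[309.4 364.9]
```

View pics/w2.png

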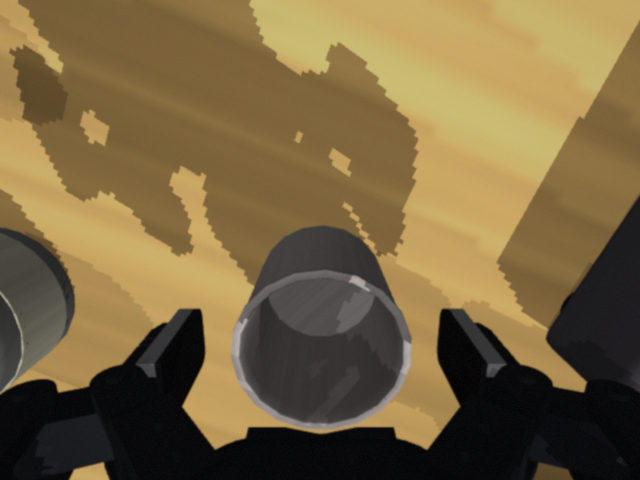

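The cup is centred between the jaws, with its rim at (321,348), about 5 mm toward tool −y. I'll adjust and grip.

Request:
drive_tool --plan '[{"jaw": 100, "dx": 0, "dy": -4.5, "dz": 4, "rx": 0, "ry": 0, "rz": 0}, {"jaw": 100, "dx": 0, "dy": 0, "dz": 0, "rx": 0, "ry": 0, "rz": 0}, {"jaw": 40, "dx": 0, "dy": 0, "dz": 0, "rx": 0, "ry": 0, "rz": 0}, {"jaw": 40, "dx": 0, "dy": 0, "dz": 0, "rx": 0, "ry": 0, "rz": 0}, {"jaw": 40, "dx": 0, "dy": 0, "dz": 0, "rx": 0, "ry": 0, "rz": 0}, {"jaw": 40, "dx": 0, "dy": 0, "dz": 0, "rx": 0, "ry": 0, "rz": 0}, {"jaw": 40, "dx": 0, "dy": 0, "dz": -10, "rx": 0, "ry": 0, "rz": 0}, {"jaw": 40, "dx": 0, "dy": 0, "dz": 0, "rx": 0, "ry": 0, "rz": 0}]'

```text
t: 6.35
ee_pos: [452.8, 14.1, 45.3]
ee_rot: [0.831, -0.557, 0.0, 0.0]
wrist_force: [-0.7, -0.1, -1.5]
grip_width: 0.662
```

```bash

python3 - <<'E'
from h import *
togo([612.5,-197,180]);fix()
E
```

```text
t 6.35 pos [452.8  14.1  45.3] yaw -67.65 zaxis [-0.001 -0.001 -1.   ] q [ 0.01  0.36  2.1  -0.    0.68  1.19] F [-0.7 -0.1 -1.5] grip 0.662
tool shift to go [ 256.1  -67.3 -134.6]
tool turn to go deg [ 0.04 -0.03 -0.  ]
```

Request:
drive_tool --plan '[{"jaw": 40, "dx": 0, "dy": 0, "dz": -45, "rx": 0, "ry": 0, "rz": 0}, {"jaw": 40, "dx": 0, "dy": 0, "dz": -45, "rx": 0, "ry": 0, "rz": 0}, {"jaw": 40, "dx": 30, "dy": -8, "dz": -35, "rx": 0, "ry": 0, "rz": 0}, {"jaw": 40, "dx": 45, "dy": -12, "dz": 0, "rx": 0, "ry": 0, "rz": 0}, {"jaw": 40, "dx": 45, "dy": -12, "dz": 0, "rx": 0, "ry": 0, "rz": 0}, {"jaw": 40, "dx": 45, "dy": -12, "dz": 0, "rx": 0, "ry": 0, "rz": 0}, {"jaw": 40, "dx": 45, "dy": -12, "dz": 0, "rx": 0, "ry": 0, "rz": 0}, {"jaw": 40, "dx": 40, "dy": -10, "dz": 0, "rx": 0, "ry": 0, "rz": 0}, {"jaw": 40, "dx": 0, "dy": 0, "dz": 0, "rx": 0, "ry": 0, "rz": 0}]'

```text
t: 7.48
ee_pos: [612.5, -197.9, 174.7]
ee_rot: [0.831, -0.556, 0.0, 0.0]
wrist_force: [-0.5, 0.0, -1.3]
grip_width: 0.664
```

```bash

python3 - <<'E'
from h import *
togo([612.5,-197,150]);fix()
c=r.capture("wrist"); save(c,"w3.png")
for q in r.mark_of("wrist","scale_seat")[:2]: print(round(q["conf"],2),np.round(q["point"]),ray(c,q["point"],70))
print(proj(c,[612.5,-197,70]))
t=r.capture("top")
for q in r.mark_of("top","scale_seat")[:2]: print(round(q["conf"],2),np.round(q["point"]),ray(t,q["point"],70))
E
```

```text
t 7.47 pos [ 612.5 -197.9  174.7] yaw -67.55 zaxis [ 0.    -0.001 -1.   ] q [-0.33  0.47  1.5  -0.    1.17  0.85] F [-0.5  0.  -1.3] grip 0.664
tool shift to go [-0.9 -0.4 24.7]
tool turn to go deg [ 0.02 -0.06 -0.  ]
0.92 [247. 320.] [ 613.5 -197.4   70. ]
0.39 [252. 300.] [ 605.3 -186.9   70. ]
[319.2 248.1]
0.97 [190. 433.] [ 609.2 -196.4   70. ]
```

View pics/w3.png

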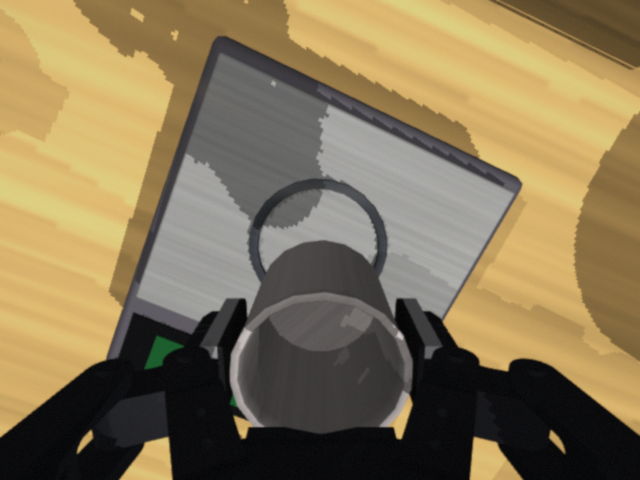

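The ring is centred at about (318,249), within 1–2 px of the prediction (319,248). The cup is upright in the jaws, so I'm lowering it.

Request:
drive_tool --plan '[{"jaw": 40, "dx": -0.9, "dy": -0.4, "dz": 30, "rx": 0, "ry": 0, "rz": 0}, {"jaw": 40, "dx": 0, "dy": 0, "dz": 20, "rx": 0, "ry": 0, "rz": 0}, {"jaw": 40, "dx": 0, "dy": 0, "dz": 0, "rx": 0, "ry": 0, "rz": 0}]'

```text
t: 8.05
ee_pos: [609.2, -190.3, 125.9]
ee_rot: [0.833, -0.553, -0.0, 0.0]
wrist_force: [-0.1, 0.5, -1.0]
grip_width: 0.66
```

```bash

python3 - <<'E'
from h import *
togo([613,-197,106]);fix()
E
```

```text
t 8.05 pos [ 609.2 -190.3  125.9] yaw -67.18 zaxis [-0.  0. -1.] q [-0.32  0.5   1.57  0.    1.06  0.85] F [-0.1  0.5 -1. ] grip 0.66
tool shift to go [ 7.7 -0.9 19.9]
tool turn to go deg [0.02 0.02 0.  ]
```

Request:
drive_tool --plan '[{"jaw": 40, "dx": 7.7, "dy": -0.9, "dz": 4, "rx": 0, "ry": 0, "rz": 0}, {"jaw": 40, "dx": 0, "dy": 0, "dz": 0, "rx": 0, "ry": 0, "rz": 0}, {"jaw": 40, "dx": 0, "dy": 0, "dz": 4, "rx": 0, "ry": 0, "rz": 0}, {"jaw": 40, "dx": 0, "dy": 0, "dz": 0, "rx": 0, "ry": 0, "rz": 0}]'

```text
t: 8.55
ee_pos: [614.3, -197.0, 120.7]
ee_rot: [0.833, -0.553, 0.002, -0.001]
wrist_force: [0.1, -0.6, -1.2]
grip_width: 0.667
```

```bash

python3 - <<'E'
from h import *
togo([613,-197,106]);fix()
E
```

```text
t 8.55 pos [ 614.3 -197.   120.7] yaw -67.12 zaxis [ 0.004 -0.001 -1.   ] q [-0.33  0.52  1.57  0.    1.05  0.84] F [ 0.1 -0.6 -1.2] grip 0.667
tool shift to go [-0.6  1.2 14.7]
tool turn to go deg [-0.19 -0.16  0.  ]
```

Request:
drive_tool --plan '[{"jaw": 40, "dx": -0.6, "dy": 1.2, "dz": 6, "rx": -0.2, "ry": -0.2, "rz": 0}, {"jaw": 40, "dx": 0, "dy": 0, "dz": 6, "rx": 0, "ry": 0, "rz": 0}, {"jaw": 40, "dx": 0, "dy": 0, "dz": 0, "rx": 0, "ry": 0, "rz": 0}]'

```text
t: 8.93
ee_pos: [612.8, -196.9, 107.8]
ee_rot: [0.833, -0.553, -0.001, -0.0]
wrist_force: [-0.5, 0.0, -0.1]
grip_width: 0.668
```

```bash

python3 - <<'E'
from h import *
togo([613,-197,106]);fix()
E
```

```text
t 8.93 pos [ 612.8 -196.9  107.8] yaw -67.13 zaxis [-0.001  0.001 -1.   ] q [-0.33  0.53  1.58  0.    1.03  0.84] F [-0.5  0.  -0.1] grip 0.668
tool shift to go [ 0.2 -0.2  1.8]
tool turn to go deg [0.03 0.06 0.  ]
```

Request:
drive_tool --plan '[{"jaw": 40, "dx": 0, "dy": 0, "dz": 1.5, "rx": 0, "ry": 0, "rz": 0}, {"jaw": 40, "dx": 0, "dy": 0, "dz": 0, "rx": 0, "ry": 0, "rz": 0}]'

```text
t: 9.18
ee_pos: [612.8, -196.9, 106.1]
ee_rot: [0.833, -0.553, -0.001, -0.0]
wrist_force: [-1.0, 0.0, -2.0]
grip_width: 0.662
```

```bash

python3 - <<'E'
from h import *
togo([613,-197,106]);fix()
E
```

```text
t 9.18 pos [ 612.8 -196.9  106.1] yaw -67.13 zaxis [-0.001  0.001 -1.   ] q [-0.33  0.53  1.58  0.    1.03  0.84] F [-1.  0. -2.] grip 0.662
tool shift to go [ 0.1 -0.2  0.1]
tool turn to go deg [0.03 0.06 0.  ]
```

Request:
drive_tool --plan '[{"jaw": 40, "dx": 0, "dy": 0, "dz": 1, "rx": 0, "ry": 0, "rz": 0}, {"jaw": 40, "dx": 0, "dy": 0, "dz": 0, "rx": 0, "ry": 0, "rz": 0}]'

```text
t: 9.43
ee_pos: [613.0, -197.0, 105.3]
ee_rot: [0.833, -0.553, -0.0, -0.0]
wrist_force: [0.9, -0.7, -0.4]
grip_width: 0.658
```

```bash

python3 - <<'E'
from h import *
togo([613,-197,106]);fix()
E
```

```text
t 9.43 pos [ 613.  -197.   105.3] yaw -67.13 zaxis [-0.001  0.001 -1.   ] q [-0.33  0.53  1.58  0.    1.03  0.84] F [ 0.9 -0.7 -0.4] grip 0.658
tool shift to go [ 0.  -0.  -0.7]
tool turn to go deg [0.01 0.05 0.  ]
```

Request:
drive_tool --plan '[{"jaw": 40, "dx": 0, "dy": 0, "dz": 0.7, "rx": 0, "ry": 0, "rz": 0}, {"jaw": 75, "dx": 0, "dy": 0, "dz": 0, "rx": 0, "ry": 0, "rz": 0}, {"jaw": 100, "dx": 0, "dy": 0, "dz": 0, "rx": 0, "ry": 0, "rz": 0}, {"jaw": 100, "dx": 0, "dy": 0, "dz": 0, "rx": 0, "ry": 0, "rz": 0}, {"jaw": 100, "dx": 0, "dy": 0, "dz": -20, "rx": 0, "ry": 0, "rz": 0}, {"jaw": 100, "dx": 0, "dy": 0, "dz": -40, "rx": 0, "ry": 0, "rz": 0}, {"jaw": 100, "dx": 0, "dy": 0, "dz": -50, "rx": 0, "ry": 0, "rz": 0}, {"jaw": 100, "dx": 0, "dy": 0, "dz": -30, "rx": 0, "ry": 0, "rz": 0}]'

```text
t: 10.42
ee_pos: [612.0, -196.7, 245.9]
ee_rot: [0.833, -0.553, -0.003, 0.001]
wrist_force: [-0.3, 0.4, -1.0]
grip_width: 1.0
```

```bash

python3 - <<'E'
from h import *
c=r.capture("wrist"); save(c,"w4.png")
togo([630,97,240]);fix(90)
E
```

```text
t 10.47 pos [ 613.4 -197.2  249.8] yaw -67.13 zaxis [ 0.  0. -1.] q [-0.33  0.43  1.38  0.    1.33  0.84] F [0.6 0.  2.8] grip 1.002
tool shift to go [-264.7 -129.6    9.9]
tool turn to go deg [-2.0000e-02 -2.0000e-02 -1.5713e+02]
```

View pics/w4.png

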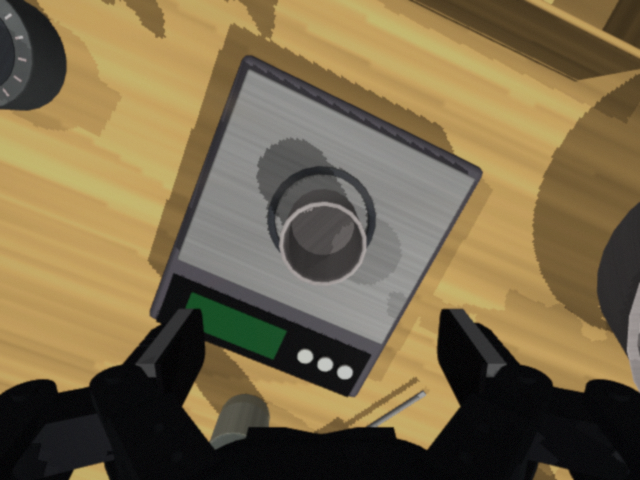

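The cup stands upright inside the ring, rim at (323,242) and ring at (321,220). Now I go to the dial and rotate the tool.

Request:
drive_tool --plan '[{"jaw": 100, "dx": -53, "dy": -26, "dz": 0, "rx": 0, "ry": 0, "rz": 0}, {"jaw": 100, "dx": -53, "dy": -26, "dz": 0, "rx": 0, "ry": 0, "rz": 0}, {"jaw": 100, "dx": -53, "dy": -26, "dz": 0, "rx": 0, "ry": 0, "rz": 0}, {"jaw": 100, "dx": -53, "dy": -26, "dz": 0, "rx": 0, "ry": 0, "rz": 0}, {"jaw": 100, "dx": -53, "dy": -26, "dz": 0, "rx": 0, "ry": 0, "rz": 0}, {"jaw": 100, "dx": 0, "dy": 0, "dz": 0, "rx": 0, "ry": 0, "rz": -10.5}, {"jaw": 60, "dx": 0, "dy": 0, "dz": 0, "rx": 0, "ry": 0, "rz": -10.5}, {"jaw": 60, "dx": 0, "dy": 0, "dz": 0, "rx": 0, "ry": 0, "rz": -10.5}, {"jaw": 60, "dx": 0, "dy": 0, "dz": 0, "rx": 0, "ry": 0, "rz": -10.5}, {"jaw": 60, "dx": 0, "dy": 0, "dz": 0, "rx": 0, "ry": 0, "rz": -10.5}, {"jaw": 60, "dx": 0, "dy": 0, "dz": 0, "rx": 0, "ry": 0, "rz": -10.5}, {"jaw": 60, "dx": 0, "dy": 0, "dz": 0, "rx": 0, "ry": 0, "rz": -10.5}, {"jaw": 60, "dx": 0, "dy": 0, "dz": 0, "rx": 0, "ry": 0, "rz": -10.5}, {"jaw": 60, "dx": 0, "dy": 0, "dz": 0, "rx": 0, "ry": 0, "rz": -10.5}, {"jaw": 60, "dx": 0, "dy": 0, "dz": 0, "rx": 0, "ry": 0, "rz": -10.5}, {"jaw": 60, "dx": 0, "dy": 0, "dz": 0, "rx": 0, "ry": 0, "rz": -10.5}, {"jaw": 60, "dx": 0, "dy": 0, "dz": 0, "rx": 0, "ry": 0, "rz": -10.5}, {"jaw": 60, "dx": 0, "dy": 0, "dz": 0, "rx": 0, "ry": 0, "rz": -10.5}, {"jaw": 60, "dx": 0, "dy": 0, "dz": 0, "rx": 0, "ry": 0, "rz": -10.5}, {"jaw": 60, "dx": 0, "dy": 0, "dz": 0, "rx": 0, "ry": 0, "rz": 0}]'

```text
t: 12.98
ee_pos: [630.0, 106.9, 244.0]
ee_rot: [0.75, 0.661, -0.001, 0.0]
wrist_force: [-0.0, -1.1, 0.6]
grip_width: 0.601
```

```bash

python3 - <<'E'
from h import *
c=r.capture("wrist"); save(c,"w5.png")
togo([630,97,200]);fix(90)
for X in ([630,97,45],[630,97,101],[630,97,121]): print(X,proj(c,X))
for m,z in(("dial_axis",45),("cap_low",54)):
    for q in r.mark_of("wrist",m)[:2]: print(m,round(q["conf"],2),np.round(q["point"]),ray(c,q["point"],z))
E
```

```text
t 13.03 pos [630.  106.9 243.9] yaw 82.71 zaxis [-0.001 -0.001 -1.   ] q [ 0.15  0.42  1.4  -0.    1.32 -1.29] F [-0.1 -0.1 -0.2] grip 0.601
tool shift to go [-9.8  1.3 43.9]
tool turn to go deg [-0.04  0.08 -7.29]
[630, 97, 45] [308.7 215.9]
[630, 97, 101] [306.4 232.6]
[630, 97, 121] [305.3 240.2]
cap_low 0.7 [219. 317.] [631.2 103.7  54. ]
```

View pics/w5.png

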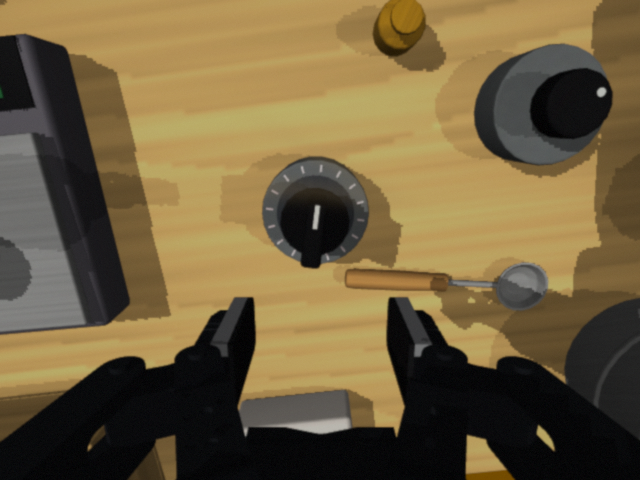

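The dial is at (316,209), with its bar pointing nearly straight down the image and the white line at rows 206–230. The plain knob is at upper right. I'll fit the housing circle and the line angle precisely.

```bash

python3 - <<'E'
from h import *
c=r.capture("wrist"); im=c["color"]; g=im.min(2)
roi=g[200:236,306:328]; ys,xs=np.nonzero(roi>110)
print(len(xs)); p=np.c_[xs+306,ys+200].astype(np.float32)
W=np.array([ray(c,(y,x),105)[:2] for x,y in p])
u,s,v=np.linalg.svd(W-W.mean(0)); d=v[0]*np.sign(v[0][0]); print("line world angle",np.degrees(np.arctan2(d[1],d[0])),"s",s,"centre",W.mean(0))
tr=r.trace("wrist","dial_unit")[0]["pixels"].astype(np.uint8)
cn=max(cv2.findContours(tr,cv2.RETR_EXTERNAL,cv2.CHAIN_APPROX_NONE)[0],key=cv2.contourArea)[:,0]
k=cn[(cn[:,1]<235)]
# top-face circle in world z=45: use upper image side contour is side wall/bench? fit on plane
for z in(45,):
    P=np.array([ray(c,(y,x),z)[:2] for x,y in k]); A=np.c_[2*P,np.ones(len(P))]; q=np.linalg.lstsq(A,(P**2).sum(1),rcond=None)[0]
    print("circle",q[:2],"rad",np.sqrt(q[2]+q[:2]@q[:2]))
h=cv2.HoughCircles(cv2.GaussianBlur(cv2.cvtColor(im,cv2.COLOR_RGB2GRAY)[140:290,240:400],(5,5),1),cv2.HOUGH_GRADIENT,1,40,param1=80,param2=20,minRadius=44,maxRadius=58)
for x,y,R_ in (h[0] if h is not None else []): print("hough",x+240,y+140,R_,ray(c,(y+140,x+240),45))
e=cv2.resize(im[140:290,240:400],(640,600),interpolation=cv2.INTER_CUBIC); cv2.imwrite("pics/w5c.png",e[:,:,::-1].copy())
E
```

```text
107
line world angle -14.371040029273338 s [50.37066305  9.28608872] centre [618.43271028 105.30186916]
circle [626.68670311 102.73857579] rad 45.085463973630645
hough 316.5 210.5 54.1 [626.3 104.2  45. ]
```

View pics/w5c.png

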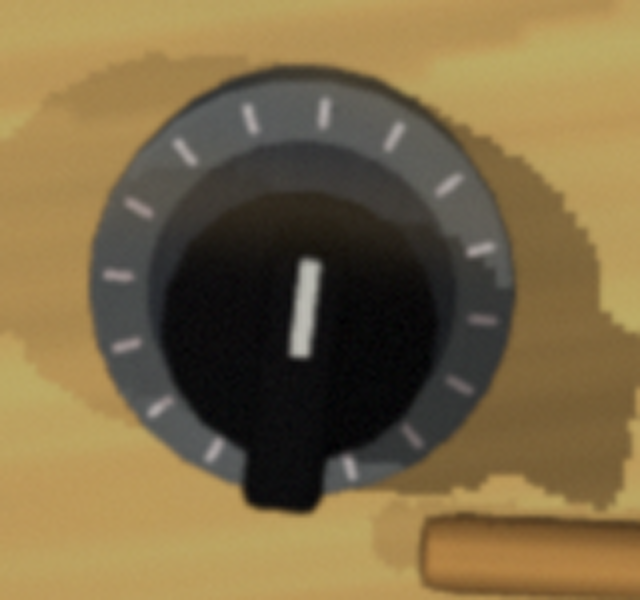

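The housing circle fits at (626.5,103.3) with a radius of 45 mm (expected 46). The bar angle is −14°, and the ticks agree. Required tool yaw is about 76°.

Request:
drive_tool --plan '[{"jaw": 40, "dx": -4, "dy": -3, "dz": 40, "rx": 0, "ry": 0, "rz": 7}, {"jaw": 40, "dx": 0, "dy": 0, "dz": 40, "rx": 0, "ry": 0, "rz": 0}, {"jaw": 40, "dx": 0, "dy": 0, "dz": 0, "rx": 0, "ry": 0, "rz": 0}, {"jaw": 40, "dx": 0, "dy": 0, "dz": 0, "rx": 0, "ry": 0, "rz": 0}]'

```text
t: 13.72
ee_pos: [628.5, 103.5, 165.3]
ee_rot: [0.791, 0.611, 0.002, 0.002]
wrist_force: [0.1, -0.8, 0.7]
grip_width: 0.396
```

```bash

python3 - <<'E'
from h import *
togo([626.5,103.3,140]);fix(75.8)
E
```

```text
t 13.72 pos [628.5 103.5 165.3] yaw 75.35 zaxis [ 0.006 -0.    -1.   ] q [ 0.15  0.47  1.53 -0.    1.14 -1.17] F [ 0.1 -0.8  0.7] grip 0.396
tool shift to go [-0.7 -2.  25.3]
tool turn to go deg [ 0.32 -0.05 -0.45]
```

Request:
drive_tool --plan '[{"jaw": 40, "dx": -0.7, "dy": -2, "dz": 15, "rx": 0.3, "ry": 0, "rz": -0.4}, {"jaw": 40, "dx": 0, "dy": 0, "dz": 0, "rx": 0, "ry": 0, "rz": 0}]'

```text
t: 13.98
ee_pos: [627.6, 103.5, 151.9]
ee_rot: [0.789, 0.614, 0.002, 0.001]
wrist_force: [-0.8, -0.7, -0.2]
grip_width: 0.402
```

```bash

python3 - <<'E'
from h import *
togo([626.5,103.3,95]);fix(75.8)
c=r.capture("wrist"); im=c["color"]; cv2.imwrite("pics/w6.png",im[:,:,::-1].copy())
E
```

```text
t 13.97 pos [627.6 103.5 151.9] yaw 75.77 zaxis [ 0.004  0.002 -1.   ] q [ 0.14  0.48  1.55  0.    1.11 -1.18] F [-0.8 -0.7 -0.2] grip 0.402
tool shift to go [-0.6 -1.2 56.9]
tool turn to go deg [ 0.23 -0.15 -0.03]
```

View pics/w6.png

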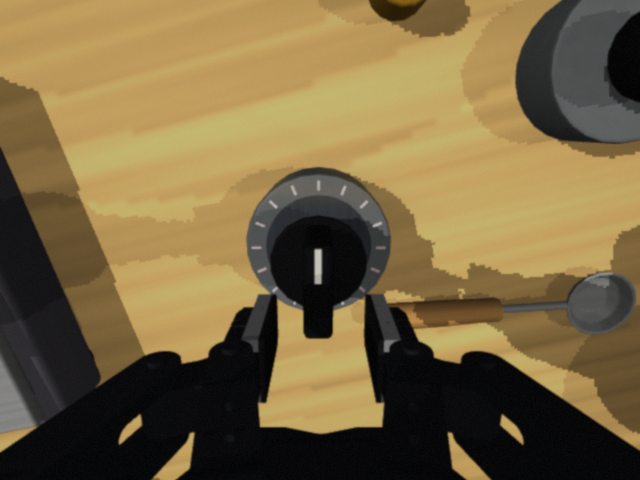

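The bar is upright and aligned between the jaws: bar at column 318, jaw mid-line at about 320. Descending.

Request:
drive_tool --plan '[{"jaw": 40, "dx": -0.8, "dy": -1.2, "dz": 20, "rx": 0.2, "ry": -0.1, "rz": 0}, {"jaw": 40, "dx": 0, "dy": 0, "dz": 0, "rx": 0, "ry": 0, "rz": 0}, {"jaw": 40, "dx": 0, "dy": 0, "dz": 15, "rx": 0, "ry": 0, "rz": 0}, {"jaw": 40, "dx": 0, "dy": 0, "dz": 0, "rx": 0, "ry": 0, "rz": 0}]'

```text
t: 14.52
ee_pos: [629.1, 103.5, 119.9]
ee_rot: [0.789, 0.614, 0.004, 0.002]
wrist_force: [-0.1, 0.0, -0.4]
grip_width: 0.401
```

```bash

python3 - <<'E'
from h import *
togo([626.5,103.3,95]);fix(75.8)
E
```

```text
t 14.53 pos [629.1 103.5 119.9] yaw 75.77 zaxis [ 0.009  0.002 -1.   ] q [ 0.14  0.51  1.59  0.    1.04 -1.18] F [-0.1  0.  -0.4] grip 0.401
tool shift to go [-1.  -2.6 24.9]
tool turn to go deg [ 0.46 -0.23 -0.03]
```

Request:
drive_tool --plan '[{"jaw": 40, "dx": -0.8, "dy": -3, "dz": 13, "rx": 0.6, "ry": -0.2, "rz": 0}, {"jaw": 40, "dx": 0, "dy": 0, "dz": 0, "rx": 0, "ry": 0, "rz": 0}, {"jaw": 40, "dx": 0, "dy": -1, "dz": 11, "rx": 0.2, "ry": 0, "rz": 0}, {"jaw": 40, "dx": 0, "dy": 0, "dz": 0, "rx": 0, "ry": 0, "rz": 0}, {"jaw": 40, "dx": 0, "dy": 0, "dz": 0, "rx": 0, "ry": 0, "rz": 0}]'

```text
t: 15.15
ee_pos: [625.4, 103.9, 94.7]
ee_rot: [0.789, 0.614, -0.001, -0.003]
wrist_force: [0.7, 0.7, 0.6]
grip_width: 0.397
```

```bash

python3 - <<'E'
from h import *
togo([626.5,103.3,95]);fix(75.8)
E
```

```text
t 15.15 pos [625.4 103.9  94.7] yaw 75.76 zaxis [-0.005  0.002 -1.   ] q [ 0.15  0.53  1.62  0.    1.   -1.18] F [0.7 0.7 0.6] grip 0.397
tool shift to go [-0.3  1.2 -0.3]
tool turn to go deg [-0.33 -0.04 -0.04]
```

Request:
drive_tool --plan '[{"jaw": 40, "dx": -0.3, "dy": 1, "dz": 0, "rx": -0.3, "ry": 0, "rz": 0}, {"jaw": 0, "dx": 0, "dy": 0, "dz": 0, "rx": 0, "ry": 0, "rz": 0}, {"jaw": 0, "dx": 0, "dy": 0, "dz": 0, "rx": 0, "ry": 0, "rz": 0}, {"jaw": 0, "dx": 0, "dy": 0, "dz": 0, "rx": 0, "ry": 0, "rz": 0}, {"jaw": 0, "dx": 0, "dy": 0, "dz": 0, "rx": 0, "ry": 0, "rz": 0}]' --squeeze 30

```text
t: 15.78
ee_pos: [626.4, 102.8, 95.2]
ee_rot: [0.789, 0.614, 0.0, 0.0]
wrist_force: [0.1, -0.8, -0.6]
grip_width: 0.159
```

```bash

python3 - <<'E'
from h import *
togo([626.5,103.3,95]);fix(75.8); s=r.observe(); print(s["ft_torque"].round(3))
E
```

```text
t 15.78 pos [626.4 102.8  95.2] yaw 75.76 zaxis [ 0.001  0.    -1.   ] q [ 0.14  0.53  1.62  0.    0.99 -1.18] F [ 0.1 -0.8 -0.6] grip 0.159
tool shift to go [ 0.5 -0.1  0.2]
tool turn to go deg [ 0.03 -0.02 -0.04]
[-0.094  0.003 -0.05 ]
```

Gripped at 13.5 mm, and the side forces are negligible. Now I push in small steps, watching the force.

Request:
drive_tool --plan '[{"jaw": 0, "dx": 0, "dy": 0, "dz": 0, "rx": 0, "ry": 0, "rz": 0}, {"jaw": 0, "dx": 0, "dy": 0, "dz": 3, "rx": 0, "ry": 0, "rz": 0}, {"jaw": 0, "dx": 0, "dy": 0, "dz": 0, "rx": 0, "ry": 0, "rz": 0}]' --squeeze 70

```text
t: 16.15
ee_pos: [626.4, 102.8, 92.0]
ee_rot: [0.789, 0.614, 0.0, 0.0]
wrist_force: [0.4, -0.7, -1.4]
grip_width: 0.152
```

Request:
drive_tool --plan '[{"jaw": 0, "dx": 0, "dy": 0, "dz": 3, "rx": 0, "ry": 0, "rz": 0}, {"jaw": 0, "dx": 0, "dy": 0, "dz": 0, "rx": 0, "ry": 0, "rz": 0}]'

```text
t: 16.4
ee_pos: [626.4, 102.8, 88.8]
ee_rot: [0.789, 0.614, 0.0, 0.0]
wrist_force: [0.0, -1.3, -3.1]
grip_width: 0.152
```

Request:
drive_tool --plan '[{"jaw": 0, "dx": 0, "dy": 0, "dz": 2.5, "rx": 0, "ry": 0, "rz": 0}, {"jaw": 0, "dx": 0, "dy": 0, "dz": 0, "rx": 0, "ry": 0, "rz": 0}, {"jaw": 0, "dx": 0, "dy": 0, "dz": 0, "rx": 0, "ry": 0, "rz": 0}]'

```text
t: 16.77
ee_pos: [626.4, 102.8, 85.9]
ee_rot: [0.789, 0.614, 0.0, 0.0]
wrist_force: [-0.8, -2.2, 0.8]
grip_width: 0.154
```

Request:
drive_tool --plan '[{"jaw": 0, "dx": 0, "dy": 0, "dz": 2.5, "rx": 0, "ry": 0, "rz": 0}, {"jaw": 0, "dx": 0, "dy": 0, "dz": 0, "rx": 0, "ry": 0, "rz": 0}, {"jaw": 0, "dx": 0, "dy": 0, "dz": 0, "rx": 0, "ry": 0, "rz": 0}]'

```text
t: 17.15
ee_pos: [626.4, 102.8, 83.4]
ee_rot: [0.789, 0.614, 0.0, 0.0]
wrist_force: [-0.4, -1.1, 1.6]
grip_width: 0.152
```

Request:
drive_tool --plan '[{"jaw": 0, "dx": 0, "dy": 0, "dz": 2, "rx": 0, "ry": 0, "rz": 0}, {"jaw": 0, "dx": 0, "dy": 0, "dz": 0, "rx": 0, "ry": 0, "rz": 0}]'

```text
t: 17.4
ee_pos: [626.4, 102.7, 81.3]
ee_rot: [0.789, 0.614, 0.0, 0.0]
wrist_force: [0.5, -1.2, -1.4]
grip_width: 0.152
```

Request:
drive_tool --plan '[{"jaw": 0, "dx": 0, "dy": 0, "dz": 2, "rx": 0, "ry": 0, "rz": 0}, {"jaw": 0, "dx": 0, "dy": 0, "dz": 0, "rx": 0, "ry": 0, "rz": 0}]'

```text
t: 17.65
ee_pos: [626.4, 102.7, 79.2]
ee_rot: [0.789, 0.614, 0.0, 0.0]
wrist_force: [0.9, -1.0, -0.7]
grip_width: 0.149
```

Request:
drive_tool --plan '[{"jaw": 0, "dx": 0, "dy": 0, "dz": 2, "rx": 0, "ry": 0, "rz": 0}, {"jaw": 0, "dx": 0, "dy": 0, "dz": 0, "rx": 0, "ry": 0, "rz": 0}]'

```text
t: 17.9
ee_pos: [626.4, 102.8, 77.1]
ee_rot: [0.789, 0.614, 0.0, 0.0]
wrist_force: [0.0, -0.7, -1.8]
grip_width: 0.155
```

Request:
drive_tool --plan '[{"jaw": 0, "dx": 0, "dy": 0, "dz": 2, "rx": 0, "ry": 0, "rz": 0}, {"jaw": 0, "dx": 0, "dy": 0, "dz": 0, "rx": 0, "ry": 0, "rz": 0}]'

```text
t: 18.15
ee_pos: [626.5, 102.7, 76.3]
ee_rot: [0.789, 0.614, 0.0, 0.0]
wrist_force: [-1.5, -1.3, 5.4]
grip_width: 0.151
```

Spring contact: 5.4 N at z ≈ 76.3. The target is about 17 N.

Request:
drive_tool --plan '[{"jaw": 0, "dx": 0, "dy": 0, "dz": 2, "rx": 0, "ry": 0, "rz": 0}]'

```text
t: 18.27
ee_pos: [626.5, 102.7, 75.3]
ee_rot: [0.789, 0.614, 0.001, 0.0]
wrist_force: [-2.8, -1.7, 8.6]
grip_width: 0.156
```

Request:
drive_tool --plan '[{"jaw": 0, "dx": 0, "dy": 0, "dz": 3, "rx": 0, "ry": 0, "rz": 0}]'

```text
t: 18.4
ee_pos: [626.5, 102.7, 73.9]
ee_rot: [0.789, 0.614, 0.001, 0.001]
wrist_force: [-3.8, -2.2, 12.6]
grip_width: 0.157
```

Request:
drive_tool --plan '[{"jaw": 0, "dx": 0, "dy": 0, "dz": 3.5, "rx": 0, "ry": 0, "rz": 0}, {"jaw": 0, "dx": 0, "dy": 0, "dz": 2.1, "rx": 0, "ry": 0, "rz": 0}]'

```text
t: 18.65
ee_pos: [626.5, 102.7, 73.0]
ee_rot: [0.789, 0.614, 0.002, 0.001]
wrist_force: [-5.7, -1.8, 14.9]
grip_width: 0.15
```

```bash

python3 - <<'E'
from h import *
togo([626.4,102.8,72.4]);fix(75.76); s=r.observe(); print(s["ft_torque"].round(3))
E
```

```text
t 18.65 pos [626.5 102.7  73. ] yaw 75.76 zaxis [ 0.004  0.    -1.   ] q [ 0.14  0.55  1.64 -0.    0.94 -1.18] F [-5.7 -1.8 14.9] grip 0.15
tool shift to go [ 0.1 -0.1  0.6]
tool turn to go deg [ 0.2  -0.07  0.  ]
[-0.28   0.977  0.001]
```

Request:
drive_tool --plan '[{"jaw": 0, "dx": 0, "dy": 0, "dz": 3, "rx": 0.2, "ry": 0, "rz": 0}, {"jaw": 0, "dx": 0, "dy": 0, "dz": 2.3, "rx": 0.1, "ry": 0, "rz": 4}, {"jaw": 0, "dx": 0, "dy": 0, "dz": 2.3, "rx": 0.1, "ry": 0, "rz": 5}]'

```text
t: 19.02
ee_pos: [626.7, 103.0, 73.4]
ee_rot: [0.836, 0.548, 0.001, -0.001]
wrist_force: [-4.9, -1.2, 14.2]
grip_width: 0.16
```

```bash

python3 - <<'E'
from h import *
togo([626.4,102.8,72.3]);fix(75.76); s=r.observe(); print(s["ft_torque"].round(3))
E
```

```text
t 19.02 pos [626.7 103.   73.4] yaw 66.53 zaxis [ 0.001  0.003 -1.   ] q [ 0.14  0.55  1.64  0.    0.95 -1.02] F [-4.9 -1.2 14.2] grip 0.16
tool shift to go [-0.3 -0.2  1.1]
tool turn to go deg [-0.01 -0.18 -9.23]
[-0.263  0.851  0.064]
```

Request:
drive_tool --plan '[{"jaw": 0, "dx": 0, "dy": 0, "dz": 3.4, "rx": 0, "ry": 0, "rz": 0}, {"jaw": 0, "dx": 0, "dy": 0, "dz": 2.6, "rx": 0, "ry": 0, "rz": 3}]'

```text
t: 19.27
ee_pos: [626.7, 103.0, 72.8]
ee_rot: [0.851, 0.526, 0.002, -0.001]
wrist_force: [-5.0, -1.7, 14.9]
grip_width: 0.156
```

Request:
drive_tool --plan '[{"jaw": 0, "dx": 0, "dy": 0, "dz": 2.9, "rx": 0, "ry": 0, "rz": 6}, {"jaw": 0, "dx": 0, "dy": 0, "dz": 2.8, "rx": 0, "ry": 0, "rz": 6}]'

```text
t: 19.52
ee_pos: [626.9, 103.4, 72.8]
ee_rot: [0.902, 0.431, 0.004, -0.001]
wrist_force: [-5.1, -1.2, 15.0]
grip_width: 0.151
```

```bash

python3 - <<'E'
from h import *
togo([626.4,102.8,72.3]);fix(75.76); s=r.observe(); print(s["ft_torque"].round(3))
E
```

```text
t 19.52 pos [626.9 103.4  72.8] yaw 51.04 zaxis [ 0.006  0.004 -1.   ] q [ 0.14  0.55  1.64  0.    0.94 -0.75] F [-5.1 -1.2 15. ] grip 0.151
tool shift to go [-0.8 -0.   0.5]
tool turn to go deg [  0.19  -0.36 -24.72]
[-0.312  0.982  0.091]
```

Request:
drive_tool --plan '[{"jaw": 0, "dx": -0.4, "dy": 0, "dz": 3.2, "rx": 0.1, "ry": -0.2, "rz": 6}, {"jaw": 0, "dx": -0.2, "dy": 0, "dz": 3, "rx": 0, "ry": 0, "rz": 6}, {"jaw": 0, "dx": 0, "dy": 0, "dz": 3, "rx": 0, "ry": 0, "rz": 6}]'

```text
t: 19.9
ee_pos: [627.4, 103.8, 72.5]
ee_rot: [0.96, 0.279, 0.004, -0.001]
wrist_force: [-5.1, -1.7, 16.6]
grip_width: 0.153
```

```bash

python3 - <<'E'
from h import *
togo([626.4,102.8,72.3]);fix(75.76); s=r.observe(); print(s["ft_torque"].round(3))
E
```

```text
t 19.9 pos [627.4 103.8  72.5] yaw 32.43 zaxis [ 0.008  0.004 -1.   ] q [ 0.14  0.55  1.65  0.    0.94 -0.42] F [-5.1 -1.7 16.6] grip 0.153
tool shift to go [-1.4  0.3  0.2]
tool turn to go deg [  0.22  -0.48 -43.33]
[-3.810e-01  1.001e+00  1.000e-03]
```

Request:
drive_tool --plan '[{"jaw": 0, "dx": -1, "dy": 0.2, "dz": 3, "rx": 0.1, "ry": -0.3, "rz": 6}, {"jaw": 0, "dx": -0.5, "dy": 0, "dz": 3, "rx": 0.1, "ry": -0.2, "rz": 6}, {"jaw": 0, "dx": -0.3, "dy": 0, "dz": 3, "rx": 0, "ry": -0.1, "rz": 6}]'

```text
t: 20.27
ee_pos: [628.1, 104.0, 72.8]
ee_rot: [0.993, 0.12, 0.003, -0.002]
wrist_force: [-4.3, -1.0, 15.2]
grip_width: 0.152
```

```bash

python3 - <<'E'
from h import *
togo([626.4,102.8,72.3]);fix(75.76); s=r.observe(); print(s["ft_torque"].round(3))
E
```

```text
t 20.27 pos [628.1 104.   72.8] yaw 13.83 zaxis [ 0.006  0.005 -1.   ] q [ 0.14  0.55  1.64  0.01  0.94 -0.1 ] F [-4.3 -1.  15.2] grip 0.152
tool shift to go [-1.9  0.7  0.5]
tool turn to go deg [ 1.000e-02 -4.700e-01 -6.192e+01]
[-0.464  0.885 -0.051]
```

Request:
drive_tool --plan '[{"jaw": 0, "dx": 0, "dy": 0, "dz": 3.3, "rx": 0, "ry": -0.2, "rz": 6}, {"jaw": 0, "dx": 0, "dy": 0, "dz": 3.1, "rx": 0, "ry": -0.1, "rz": 6}, {"jaw": 0, "dx": 0, "dy": 0, "dz": 3.1, "rx": 0, "ry": -0.1, "rz": 6}, {"jaw": 0, "dx": 0, "dy": 0, "dz": 3.1, "rx": 0, "ry": 0, "rz": 6}]'

```text
t: 20.78
ee_pos: [629.0, 104.0, 72.3]
ee_rot: [0.995, -0.095, 0.002, -0.003]
wrist_force: [-5.8, -2.2, 16.8]
grip_width: 0.154
```

```bash

python3 - <<'E'
from h import *
togo([626.4,102.8,72.3]);fix(75.76); s=r.observe(); print(s["ft_torque"].round(3))
E
```

```text
t 20.77 pos [629.  104.   72.3] yaw -10.92 zaxis [ 0.005  0.005 -1.   ] q [0.14 0.55 1.64 0.   0.94 0.33] F [-5.8 -2.2 16.8] grip 0.154
tool shift to go [-2.3  1.6  0. ]
tool turn to go deg [-6.000e-02 -4.400e-01 -8.668e+01]
[-0.458  1.037 -0.063]
```

Request:
drive_tool --plan '[{"jaw": 0, "dx": 0, "dy": 0, "dz": 3, "rx": 0, "ry": -0.2, "rz": 6}, {"jaw": 0, "dx": 0, "dy": 0, "dz": 3, "rx": 0, "ry": -0.1, "rz": 6}, {"jaw": 0, "dx": 0, "dy": 0, "dz": 3, "rx": 0, "ry": -0.1, "rz": 4}, {"jaw": 0, "dx": 0, "dy": 0, "dz": 2.9, "rx": 0, "ry": 0, "rz": 0}]'

```text
t: 21.28
ee_pos: [629.5, 103.7, 72.6]
ee_rot: [0.971, -0.237, 0.002, -0.004]
wrist_force: [-5.5, -1.1, 17.4]
grip_width: 0.156
```

```bash

python3 - <<'E'
from h import *
togo([626.4,102.8,72.3]);fix(75.76); s=r.observe(); print(s["ft_torque"].round(3))
E
```

```text
t 21.27 pos [629.5 103.7  72.6] yaw -27.43 zaxis [ 0.005  0.006 -1.   ] q [0.14 0.56 1.64 0.01 0.94 0.62] F [-5.5 -1.1 17.4] grip 0.156
tool shift to go [-2.4  2.2  0.2]
tool turn to go deg [  -0.25   -0.46 -103.19]
[-0.409  1.13  -0.044]
```

Request:
drive_tool --plan '[{"jaw": 0, "dx": 0, "dy": 0, "dz": 2.9, "rx": 0, "ry": 0, "rz": 4}, {"jaw": 0, "dx": 0, "dy": 0, "dz": 2.9, "rx": 0, "ry": 0, "rz": 3}, {"jaw": 0, "dx": 0, "dy": 0, "dz": 2.8, "rx": 0, "ry": 0, "rz": 0}]'

```text
t: 21.65
ee_pos: [629.7, 103.5, 72.7]
ee_rot: [0.955, -0.298, 0.003, -0.004]
wrist_force: [-5.1, -1.5, 16.2]
grip_width: 0.156
```

```bash

python3 - <<'E'
from h import *
togo([626.4,102.8,72.3]);fix(75.76); s=r.observe(); print(s["ft_torque"].round(3))
E
```

```text
t 21.65 pos [629.7 103.5  72.7] yaw -34.66 zaxis [ 0.009  0.006 -1.   ] q [0.14 0.55 1.64 0.01 0.94 0.74] F [-5.1 -1.5 16.2] grip 0.156
tool shift to go [-2.3  2.5  0.4]
tool turn to go deg [  -0.19   -0.68 -110.42]
[-0.39   1.118 -0.047]
```

110.4° turned. Now I ease up so the teeth lock, then open.

Request:
drive_tool --plan '[{"jaw": 0, "dx": 0, "dy": 0, "dz": 0.5, "rx": 0, "ry": 0, "rz": 0}, {"jaw": 0, "dx": 0, "dy": 0, "dz": -0.5, "rx": 0, "ry": 0, "rz": 0}, {"jaw": 0, "dx": 0, "dy": 0, "dz": -0.5, "rx": 0, "ry": 0, "rz": 0}, {"jaw": 0, "dx": 0, "dy": 0, "dz": 0, "rx": 0, "ry": 0, "rz": 0}]'

```text
t: 22.15
ee_pos: [629.5, 103.5, 76.7]
ee_rot: [0.955, -0.298, 0.004, -0.004]
wrist_force: [-1.3, -1.6, 2.1]
grip_width: 0.153
```

```bash

python3 - <<'E'
from h import *
togo([626.4,102.8,72.3]);fix(75.76); s=r.observe(); print(s["ft_torque"].round(3))
E
```

```text
t 22.15 pos [629.5 103.5  76.7] yaw -34.66 zaxis [ 0.01   0.006 -1.   ] q [0.14 0.55 1.64 0.01 0.94 0.74] F [-1.3 -1.6  2.1] grip 0.153
tool shift to go [-2.2  2.4  4.4]
tool turn to go deg [  -0.14   -0.78 -110.42]
[-0.32   0.21  -0.059]
```

Spring released. I open the jaws and rise straight up.

Request:
drive_tool --plan '[{"jaw": 40, "dx": 0, "dy": 0, "dz": 0, "rx": 0, "ry": 0, "rz": 0}, {"jaw": 45, "dx": 0, "dy": 0, "dz": 0, "rx": 0, "ry": 0, "rz": 0}, {"jaw": 45, "dx": 0, "dy": 0, "dz": 0, "rx": 0, "ry": 0, "rz": 0}, {"jaw": 45, "dx": 0, "dy": 0, "dz": -15, "rx": 0, "ry": 0, "rz": 0}, {"jaw": 45, "dx": 0, "dy": 0, "dz": -25, "rx": 0, "ry": 0, "rz": 0}, {"jaw": 45, "dx": 0, "dy": 0, "dz": -45, "rx": 0, "ry": 0, "rz": 0}, {"jaw": 45, "dx": 0, "dy": 0, "dz": -45, "rx": 0, "ry": 0, "rz": 0}, {"jaw": 45, "dx": 0, "dy": 0, "dz": -45, "rx": 0, "ry": 0, "rz": 0}, {"jaw": 45, "dx": 0, "dy": 0, "dz": 0, "rx": 0, "ry": 0, "rz": 0}]'

```text
t: 23.28
ee_pos: [628.6, 103.2, 262.1]
ee_rot: [0.955, -0.298, 0.006, -0.006]
wrist_force: [1.5, -0.4, 0.2]
grip_width: 0.45
```

```bash

python3 - <<'E'
from h import *
togo(None)
c=r.capture("wrist"); im=c["color"]
x,y=proj(c,[627.5,102.7,80]).astype(int); print(x,y)
y0,x0=max(0,y-75),max(0,x-80); roi=im[y0:y0+150,x0:x0+160]
g=im.min(2)
m=np.zeros_like(g); cv2.circle(m,(int(x),int(y)),32,1,-1)
ys,xs=np.nonzero((g>110)&(m>0)); print(len(xs))
W=np.array([ray(c,(b,a),101)[:2] for a,b in zip(xs,ys)])
u,s,v=np.linalg.svd(W-W.mean(0)); print("line angle mod180",np.degrees(np.arctan2(v[0][1],v[0][0])),s,"centre",W.mean(0))
e=cv2.resize(roi,(640,600),interpolation=cv2.INTER_CUBIC)
cv2.imwrite("pics/w7.png",e[:,:,::-1].copy())
E
```

```text
t 23.27 pos [628.6 103.2 262.1] yaw -34.67 zaxis [ 0.016  0.008 -1.   ] q [0.14 0.4  1.39 0.01 1.33 0.75] F [ 1.5 -0.4  0.2] grip 0.45
317 225
97
line angle mod180 -146.2012879011961 [109.90742388  31.81472509] centre [634.53505155 111.76597938]
```

View pics/w7.png

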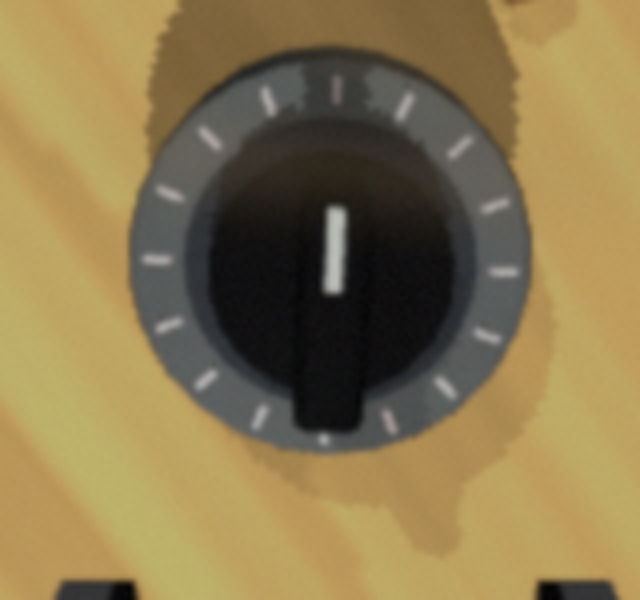

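The bar is locked on a tick, now at about −127° against −14° at the start. That is about 113°, i.e. five clicks (112.5°). Final overall check:

```bash

python3 - <<'E'
from h import *
c=r.capture("scene"); cv2.imwrite("pics/end.png",cv2.resize(c["color"][150:420,90:480],(780,540))[:,:,::-1].copy())
print(proj(c,[613,-197,70]),[(np.round(q["point"]),round(q["conf"],2),ray(c,q["point"],70)) for q in r.mark_of("scene","cup")[:2]])
E
```

```text
[215.9 333.5] []
```

View pics/end.png

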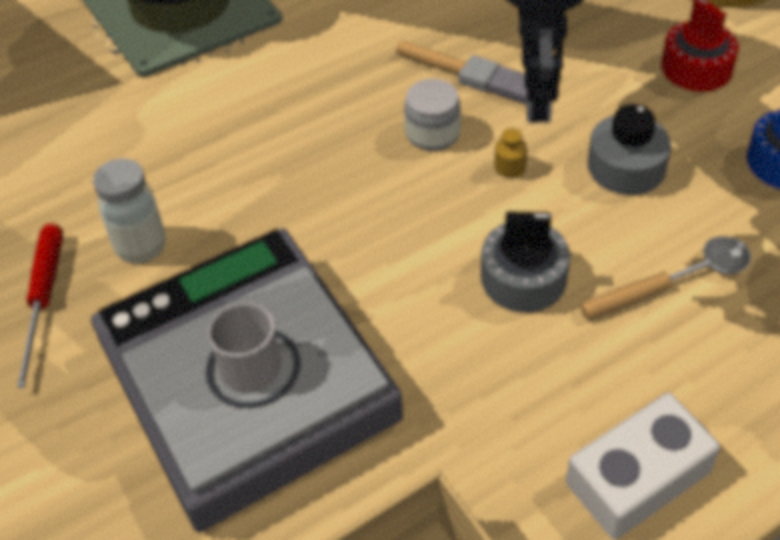

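The cup stands upright inside the ring at (250,350), the dial is turned at (525,255), and the other things are where they were. Handing in.

```bash
python3 -c "
from plant import r
print(r.finish_job())"
```

```text
the job is handed in; nothing more can be done
None
```

The job is handed in, finished at about 23 s of the 69 s allowed. The hand-in reports no verdict.

- **Cup:** it stands upright inside the ring on the scale, released. My first grip was off-centre, so I opened, corrected and gripped again before lifting. The last pictures show it inside the ring. In the final scene picture the trained network did not report the cup at all, so that check is by eye.
- **Dial:** I took up about 19 mm of slack, then pushed the stem in about 3 to 4 mm. The readings between moves were 14 to 17.5 N, under the 21 N limit. For a moment at the start of the turn it was only about 3.0 mm in, right at the unlocking depth. The torque stayed small and the dial kept turning, so I pushed a little harder and went on.
- **Clicks:** I turned it clockwise in a single grip to a tool angle of 110.4°, short of the fifth click at 112.5°. I then eased off and let go, and the bar settled on a tick. It measured about 113° from its start by eye from the enlarged picture. The automatic line fit in that last check gave an unusable angle because it caught other bright pixels.
- **Everything else:** the plain knob and the other things look unmoved in the final picture, and the gripper is clear at z = 262 mm. The blue look-alike and the bench edges lay partly outside that crop.

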